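# Lock the bench pin in its holder

### The job

Push the wooden bench pin fully home in its steel holder and lock it there: lay the longer of the two loose steel lock pins in the holder's V rests and push it through both cheeks of the holder and the bench pin between them until its flat head is up against the outer V rest. The shorter lock pin does not fit the job: leave it, the jar, the steel block and the pliers where they are.

Things in the scene. Friction and masses are not known exactly. Their poses are not given: they have to be found in the camera images.
- holder: Steel holder screwed to the bench, its place and yaw differ each time. Origin on the bench under the cross hole. x: the way the wood slides home (away from the robot); y: along the cross hole, from the V-rest side to the far side; z up. Base plate 6 mm thick, x -50 to 50, y -97 to 33 mm. Its two V rests stand on the -y side.
- holder_bore (a point): Centre of the holder's cross hole, midway between its two upright cheeks, 42 mm above the bench; axes as the holder. Cheeks: 6 mm thick, 44 mm long in x, tops 64 mm above the bench, inner faces at y = -9 and 9, outer faces at -15 and 15 mm. A round 13 mm hole passes through both along y.
- holder_outer_rest (a point): Outer face (y = -87 mm) of the outer V rest, on the axis of the cross hole. It is 8 mm thick; the inner V rest is alike, against the cheek (y -23 to -15), with a free gap of 56 mm between them. A 10 mm shank lying in both Vs is in line with the holes. The Vs are open upwards, 27 mm wide at the top, 53 mm above the bench; arms reach x = -19 to 19 mm.
- bench_pin (a joint): Travel of the wooden bench pin along the holder's x, in m: 0 = drawn out, 0.045 = fully home against its stop (cross holes in line). It stays where it is left (about 2 N of friction).
- bench_pin_notch (a point): Middle of the flat floor of the notch in the near (-x) end of the wooden bench pin, 42 mm above the bench; axes as holder_bore. The notch is 34 mm wide and 24 mm deep between two horns; the wood is 70 mm wide, 28 to 56 mm above the bench. When home it lies at x = -55 mm from holder_bore. The wood's tongue between the cheeks is 16 mm wide with a 14 mm cross hole.
- long_pin: The lock pin to use: plain steel, round shank of 10 mm diameter and 107 mm length, tip tapered to 5.6 mm over the last 7 mm, and at the other end a flat head 8 mm thick, 20 mm wide and 10 mm high. 70 g. Lies flat on the bench left or right of the holder. Origin: underside of the middle of the shank; x runs along the shank from head to tip, z up.
- long_pin_tip (a point): End of the long pin's tip, on the shank axis (5 mm above the bench at the start).
- long_pin_head (a point): Where the long pin's shank meets the head's inner face, on the axis, 107 mm from the tip. The head's outer face is 8 mm farther back.
- short_pin: The other lock pin, same shape and steel but a shank of only 65 mm; to be left alone. Same axes as the long pin; lies on the other side.
- jar: Closed glass jar, 60 mm diameter, 120 mm tall, loose, beyond the holder. Origin at the centre of its underside.
- bench_block: Loose square steel block 60 x 60 x 18 mm near the V rests. Origin at the centre of its underside.
- pliers: Loose small red-handled pliers, 125 mm long, 12 mm high, lying beyond the holder on its left. Origin under the joint; x points to the jaws (45 mm), handles to -x (80 mm).
Mind the look-alikes: they are no part of the job. What is shaped like the long_pin but green is not meant.

How it is judged:
By the outcome, as a careful person would: the job done as asked, in the order asked, and still so for the second after the job is handed in, with the robot touching nothing.
It also fails if it takes over 61 s, if anything falls off the work surface, if the arm or the gripper's body presses on something with over 40 N, if the wrist force passes 120 N, or if a joint passes its speed limit or range.

### The arm

A 6-joint arm with a two-finger parallel gripper is mounted at the origin on the work surface. World frame = base frame: x ahead of the robot, y to its left, z up, the work surface at z = 0. Lengths are in m, angles in rad, forces in N, time in s.
With the tool pointing down it reaches from about 0.275 to 0.75 m from the base axis. Payload 10.2 kg.
Tool frame: the origin (TCP) lies midway between the tips of the shut fingers; the grasp point (between the pads) lies 19 mm behind it (env.hold_point_z is the distance from the TCP to the grasp point, in m); z points along the fingers, y is the line along which they close (so a half turn about z gives the same grasp; the last joint's range is limited). The gripper opens to 85 mm and grips with 20 to 120 N. Pads are 22 mm wide; open, the fingers measure 114 mm over their backs; the gripper's body (76 mm by 85 mm) begins 54 mm behind the grasp point. The pads swing forward as they close: fully open they stand 13 mm farther back than shut.
Start: joints at [-1.43, 0.313, 1.498, -0, 1.331, -0.223], TCP at [0.187, -0.491, 0.231] pointing down, gripper open.
Joint ranges: [-2.94, 2.94], [-0.97, 2.17], [0.19, 2.56], [-1.23, 4.37], [0.02, 3.11], [-2.88, 2.88]. Speed limits (rad/s): [2.39, 2.39, 3.01, 3.14, 3.14, 3.14].

### API

Orientations are given as a unit quaternion [x, y, z, w].
In Python, from bench import env, kinematics, monitor, eyes, job gives the robot as it stands. The module is installed in compiled form; this text tells all that it offers. Calls block until the motion is done:
- env.reach(position, orientation): joint-space move of the TCP to a pose.
- env.movel(position, velocity=0.15, frame=None, guard=None): straight line of the TCP; frame=None keeps the orientation; velocity is the mean speed in m/s. With guard (N) it stops when the force on the tool has changed by that much, and returns True; else False.
- env.set_joints(angles): joint-space move.
- env.release() and env.close_gripper(effort=None): open the fingers fully, or close them until they stop; effort is the grip in N (None keeps the last).
- env.hold(seconds).
- kinematics.ik(position, orientation): joint angles nearest the present ones, or None.
- monitor.sense(): the state.
- eyes.grab_frame(name): name is "side" or "top" or "wrist"; returns a dict with "frame" (400x640x3 uint8, red, green, blue), "mtx" (3x3 intrinsics, pixels), "view" (4x4, takes a point from world to camera coordinates). Camera axes: x right, y down, z forward; pixel columns grow to the right and rows downward; lengths in m; the calibration is good to about 2 mm. A picture is of the moment at which its call begins. There is no depth.
A pose or a line that the arm cannot do raises env.MotionError and nothing moves.
- job.hand_in(): hands the job in; it is judged then, once.
The state is a dict: "clock": time; "joints": joint angles; "qvel": joint speeds; "joint_efforts": joint torques, N m; "position": TCP position; "ee_rot": TCP orientation; "contact_force": force on the tool from outside, world axes, zero at the start; "ft_torque": the same for the moment, N m; "finger_gap": opening from 0.0 (shut) to 1.0 (fully open); "gripper_force": force on a finger pad.
Only numpy, scipy, OpenCV 4.12 (cv2) and the standard library are available. Lean on these libraries where they do the work, as an engineer would, in place of code of your own. Each camera call takes 0.05 s, during which the arm holds its last target. There are 200 camera calls.

## Working session

There is one attempt and no reset: what is moved stays moved. The work goes in short steps, each a Python script; the robot and the scene stay as the last script left them, time stands still between calls to the robot, and variables do not carry over. Pictures are saved under pics/ and viewed, at most 10 in all, crops included, and the job is handed in when it is done.

```bash
mkdir -p pics
python3 - <<'E'
from bench import env, kinematics, monitor, eyes, job
import cv2,numpy as np
np.set_printoptions(precision=4,suppress=True)
for n in("top","side"):
    f=eyes.grab_frame(n);cv2.imwrite(f"pics/{n}0.png",f["frame"][:,:,::-1]);print(n,f["mtx"],f["view"])
    np.savez(f"pics/{n}0.npz",**f)
s=monitor.sense();print(s["clock"],s["ee_rot"],s["finger_gap"],env.hold_point_z)
E
```

```text
top [[429.5428   0.     313.9778]
 [  0.     429.5428 196.2628]
 [  0.       0.       1.    ]] [[ 0.0091 -0.9998  0.0167 -0.0013]
 [-0.9827 -0.012  -0.185   0.5635]
 [ 0.1851 -0.0147 -0.9826  0.951 ]
 [ 0.      0.      0.      1.    ]]
side [[440.0141   0.     322.7636]
 [  0.     440.0141 209.6739]
 [  0.       0.       1.    ]] [[-0.9753 -0.221   0.0075  0.5565]
 [-0.1258  0.5266 -0.8407  0.1387]
 [ 0.1818 -0.8209 -0.5414  1.3031]
 [ 0.      0.      0.      1.    ]]
0.1 [ 0.9835  0.1809  0.     -0.0006] 0.9975578937317666 0.0187
```

View pics/top0.png

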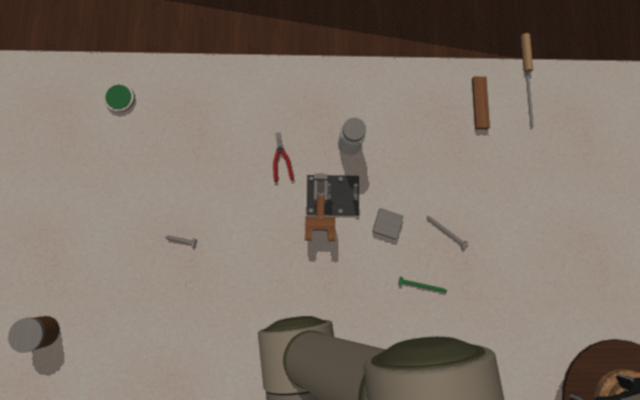

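View pics/side0.png

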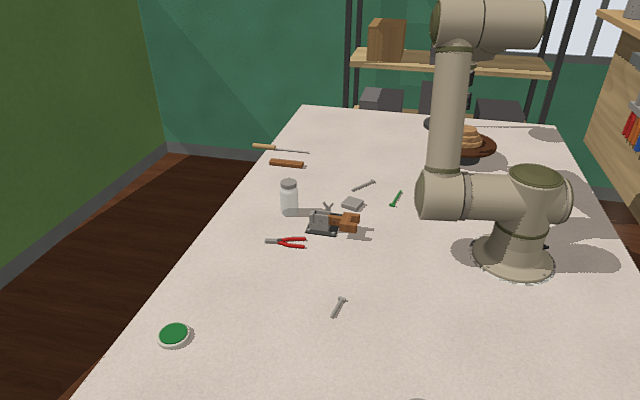

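The top view shows the holder at about (333,196) with its V rests on the right. The long pin lies at right, head (464,245) and tip (430,218). The short pin is at left (180,240), the green look-alike at (422,285), the block at (388,225), the jar at (352,135). Next I take wrist views from close by.

```bash
cat > h.py <<'E'
from bench import env, kinematics, monitor, eyes, job
import cv2,numpy as np
from scipy.spatial.transform import Rotation as R
np.set_printoptions(precision=4,suppress=True)
def ray(f,px,z):
    V=f["view"];d=V[:3,:3].T@np.linalg.inv(f["mtx"])@[px[0],px[1],1.];c=-V[:3,:3].T@V[:3,3]
    return c+d*(z-c[2])/d[2]
def proj(f,P):
    P=np.atleast_2d(P);c=P@f["view"][:3,:3].T+f["view"][:3,3];u=c@f["mtx"].T;return u[:,:2]/u[:,2:]
def down(yaw):  # tool z down, tool y along world angle yaw
    y=np.array([np.cos(yaw),np.sin(yaw),0]);z=np.array([0,0,-1.]);x=np.cross(y,z)
    return R.from_matrix(np.c_[x,y,z]).as_quat()
def grab(n,name):
    f=eyes.grab_frame(n);np.savez(f"pics/{name}.npz",**f);cv2.imwrite(f"pics/{name}.png",f["frame"][:,:,::-1]);return f
E
python3 - <<'E'
from h import *
f=np.load("pics/top0.npz")
for n,p,z in [("holder",(333,196),0.006),("head",(464,245),.005),("tip",(430,218),.005),("block",(388,225),.018),("jar",(353,128),.12),("notch",(320,230),.042)]:
    print(n,ray(f,p,z))
env.reach([0.44,-0.12,0.30],monitor.sense()["ee_rot"])
f=grab("wrist","w1");print(f["view"],proj(f,[[.48,-.05,0],[.4,-.3,0]]),monitor.sense()["clock"],monitor.sense()["joints"])
E
```

```text
holder [ 0.5734 -0.0426  0.006 ]
head [ 0.4572 -0.359   0.005 ]
tip [ 0.522  -0.2793  0.005 ]
block [ 0.5021 -0.1738  0.018 ]
jar [ 0.7079 -0.0806  0.12  ]
notch [ 0.4857 -0.0102  0.042 ]
[[ 0.3547 -0.935  -0.0023 -0.267 ]
 [-0.8969 -0.3409  0.2816  0.2969]
 [-0.2641 -0.0978 -0.9595  0.5493]
 [ 0.      0.      0.      1.    ]] [[276.4671 109.1804]
 [432.0191 234.2495]] 1.8167 [-0.5262  0.1152  1.5651  0.0008  1.4624  0.6819]
```

View pics/w1.png

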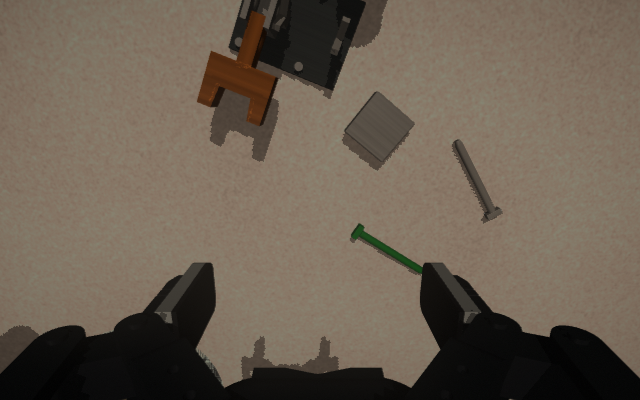

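The wrist view shows the long pin at (458,142)-(490,215) and the block at (379,130). The holder is cut off at the top. I take one view centred on the holder and one over the pin.

Run:
```python
from h import *
env.reach([0.47,-0.05,0.22],down(-np.pi/2)); env.hold(.2)
f=grab("wrist","w2");print(proj(f,[[.573,-.043,0]]))
env.reach([0.40,-0.29,0.22],down(-np.pi/2)); env.hold(.2)
f=grab("wrist","w3");print(proj(f,[[.49,-.32,0]]),monitor.sense()["clock"])
```

```text
[[309.9847  68.117 ]]
[[350.0608  82.128 ]] 3.875
```

View pics/w2.png

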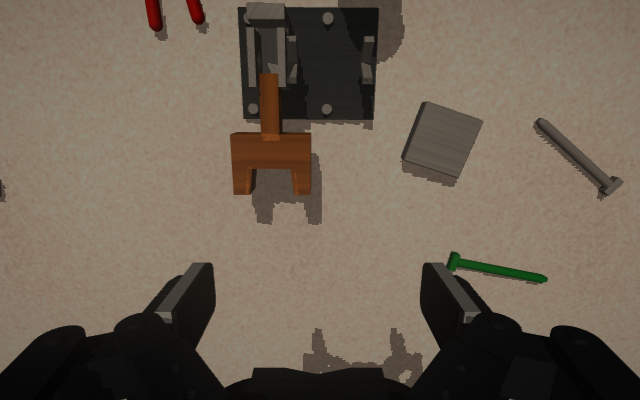

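View pics/w3.png

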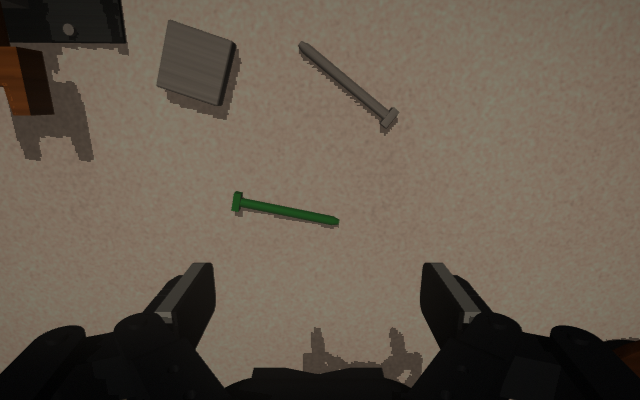

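In w2 the base-plate corners are about (237,10), (380,8), (373,120) and (243,119). The outer rest is at x≈362–375 and rows 36–83, and the wood horns end at row 193. In w3 the long pin's tip is at (300,43) and its head at (390,119). I fit both and overlay the result.

Run:
```python
from h import *
from scipy.optimize import least_squares
f=dict(np.load("pics/w2.npz"));g=dict(np.load("pics/w3.npz"))
obj=np.array([[50,33,6],[50,-97,6],[-50,-97,6],[-50,33,6],[19,-87,53],[-19,-87,53]])/1e3
px=np.array([[237,9],[380,8],[373,120],[243,119],[374.5,36.5],[373,83]])
W=lambda q,o:np.c_[o[:,:2]@np.array([[np.cos(q[2]),np.sin(q[2])],[-np.sin(q[2]),np.cos(q[2])]])+q[:2],o[:,2]]
s=least_squares(lambda q:(proj(f,W(q,obj))-px).ravel(),[.573,-.01,0],loss="soft_l1")
q=s.x;print("holder",q,"\n",proj(f,W(q,obj))-px)
# pin: grey mask in w3
im=g["frame"];hsv=cv2.cvtColor(im,cv2.COLOR_RGB2HSV)
m=((hsv[...,1]<35)&(hsv[...,2]>40)).astype(np.uint8);roi=np.zeros_like(m);roi[30:140,285:410]=1;m&=roi
n,l,st,_=cv2.connectedComponentsWithStats(m);k=1+st[1:,4].argmax();ys,xs=np.nonzero(l==k)
P=np.array([ray(g,(x,y),.006)[:2] for x,y in zip(xs,ys)])
c=P.mean(0);d=np.linalg.svd(P-c)[2][0];t=(P-c)@d
sh=P[abs(t)<.03];c=sh.mean(0);d2=np.linalg.svd(sh-c,full_matrices=False)[2][0];t=(P-c)@d2
if d2[1]<0:d2=-d2;t=-t
w=(P-c)@np.array([-d2[1],d2[0]])
print("pin n",len(P),"dir",d2,"yaw",np.arctan2(d2[1],d2[0]),"c",c,"t",t.min(),t.max(),"shank w",np.ptp(w[abs(t)<.03]))
tip=c+d2*t.max();mid=tip-d2*.0535;print("tip",tip,"mid",mid,"headouter",c+d2*t.min())
np.savez("fit.npz",q=q,mid=mid,yaw=np.arctan2(d2[1],d2[0]))
a=f["frame"][:,:,::-1].copy()[0:210,200:420];a=cv2.resize(a,None,fx=3.5,fy=2.8)
def dr(P,col):
    u=(proj(f,W(q,np.array(P)/1e3))-[200,0]+.5)*[3.5,2.8];cv2.polylines(a,[u.astype(int)],True,col,1)
dr([[50,33,6],[50,-97,6],[-50,-97,6],[-50,33,6]],(0,255,0))
for y in(-87,-79,-23,-15):dr([[19,y,53],[-19,y,53]],(0,0,255))
for y in(9,-15):dr([[22,y,64],[22,y+6,64],[-22,y+6,64],[-22,y,64]],(255,255,0))
b=g["frame"][:,:,::-1].copy()[20:150,280:420];
v=(proj(g,np.array([[*tip,.005],[*(tip-d2*.107),.005],[*(tip-d2*.115),.005]]))-[280,20]+.5)*2.5
b=cv2.resize(b,None,fx=2.5,fy=2.5);cv2.polylines(b,[v.astype(int)],False,(0,0,255),1);[cv2.circle(b,tuple(map(int,x)),3,(0,255,0)) for x in v]
a[a.shape[0]-b.shape[0]:,a.shape[1]-b.shape[1]:]=b
cv2.imwrite("pics/ov.png",a)
```

```text
holder [ 0.5744 -0.0096 -0.0044] 
 [[ 0.3957 -1.458 ]
 [-0.9564  0.099 ]
 [ 0.7274  0.0526]
 [ 0.4657  0.5734]
 [ 0.019  -0.8718]
 [-0.7066  1.9441]]Traceback (most recent call last):
  File "<stdin>", line 12, in <module>
ValueError: attempt to get argmax of an empty sequence
```

```bash
cat > fit.py <<'E'
from h import *
f=dict(np.load("pics/w2.npz"));g=dict(np.load("pics/w3.npz"))
q=np.array([.5744,-.0096,-.0044])
W=lambda q,o:np.c_[o[:,:2]@np.array([[np.cos(q[2]),np.sin(q[2])],[-np.sin(q[2]),np.cos(q[2])]])+q[:2],o[:,2]]
im=g["frame"].astype(int)
print("bg",im[60,420],"shank",im[78,343],im[80,345],im[82,347],"shadow",im[98,352])
rb=im[...,0]-im[...,2];bg=np.median(rb[30:140,285:410]);print(bg)
m=((rb<bg*.5)&(im.sum(2)>110)).astype(np.uint8);roi=np.zeros_like(m);roi[30:140,285:410]=1;m&=roi
n,l,st,_=cv2.connectedComponentsWithStats(m);k=1+st[1:,4].argmax();ys,xs=np.nonzero(l==k)
P=np.array([ray(g,(x,y),.006)[:2] for x,y in zip(xs,ys)])
c=P.mean(0);d=np.linalg.svd(P-c,full_matrices=False)[2][0];t=(P-c)@d
sh=P[abs(t)<.03];c=sh.mean(0);d2=np.linalg.svd(sh-c,full_matrices=False)[2][0];t=(P-c)@d2
if d2[1]<0:d2=-d2;t=-t
w=(P-c)@np.array([-d2[1],d2[0]])
print("pin n",len(P),"dir",d2,"yaw",np.arctan2(d2[1],d2[0]),"c",c,"t",t.min(),t.max(),"shank w",np.ptp(w[abs(t)<.03]))
tip=c+d2*t.max();mid=tip-d2*.0535;print("tip",tip,"mid",mid,"headouter",c+d2*t.min())
np.savez("fit.npz",q=q,mid=mid,yaw=np.arctan2(d2[1],d2[0]))
a=f["frame"][:,:,::-1].copy()[0:210,200:420];a=cv2.resize(a,None,fx=3.5,fy=2.8)
def dr(P,col):
    u=(proj(f,W(q,np.array(P)/1e3))-[200,0]+.5)*[3.5,2.8];cv2.polylines(a,[u.astype(int)],True,col,1)
dr([[50,33,6],[50,-97,6],[-50,-97,6],[-50,33,6]],(0,255,0))
for y in(-87,-79,-23,-15):dr([[19,y,53],[-19,y,53]],(0,0,255))
for y in(9,-15):dr([[22,y,64],[22,y+6,64],[-22,y+6,64],[-22,y,64]],(255,255,0))
b=g["frame"][:,:,::-1].copy()[20:150,280:420];
v=(proj(g,np.array([[*tip,.005],[*(tip-d2*.107),.005],[*(tip-d2*.115),.005]]))-[280,20]+.5)*2.5
b=cv2.resize(b,None,fx=2.5,fy=2.5);cv2.polylines(b,[v.astype(int)],False,(0,0,255),1);[cv2.circle(b,tuple(map(int,x)),3,(0,255,0)) for x in v]
a[a.shape[0]-b.shape[0]:,a.shape[1]-b.shape[1]:]=b
cv2.imwrite("pics/ov.png",a)
E
python3 fit.py
```

```text
bg [128 117 100] shank [81 74 64] [82 74 65] [81 74 65] shadow [79 67 57]
32.0
pin n 467 dir [0.6553 0.7554] yaw 0.8562455504628294 c [ 0.4954 -0.3054] t -0.0709716978589617 0.0449177157289813 shank w 0.011410187308698458
tip [ 0.5248 -0.2715] mid [ 0.4897 -0.3119] headouter [ 0.4489 -0.3591]
```

View pics/ov.png

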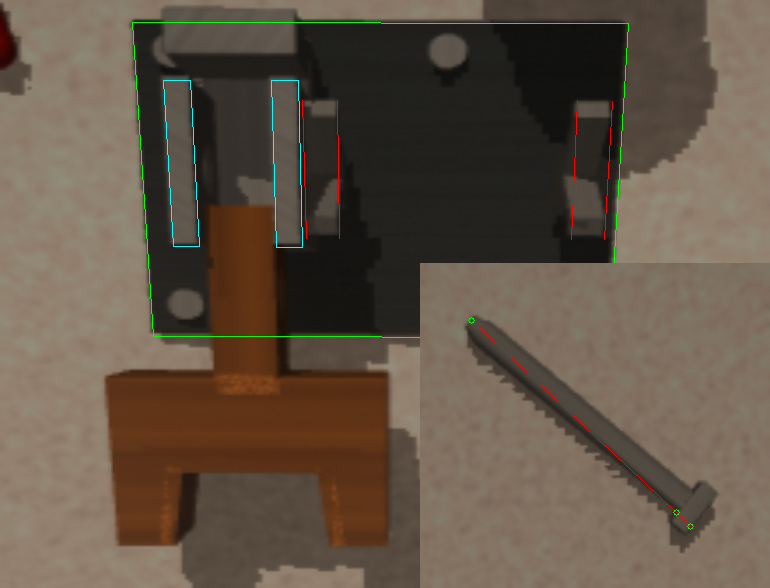

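The holder overlay fits to within a pixel. The pin axis was dragged off by its shadow, so I will refit it from its clean upper edge. First I push the wood home.

```bash
cat >> h.py <<'E'
q=np.array([.5744,-.0096,-.0044])
def H(x,y,z):  # holder mm -> world m
    c,s=np.cos(q[2]),np.sin(q[2]);return np.array([q[0]+(c*x-s*y)/1e3,q[1]+(s*x+c*y)/1e3,z/1e3])
def inH(p):
    c,s=np.cos(q[2]),np.sin(q[2]);d=(np.array(p)[:2]-q[:2])*1e3;return np.array([c*d[0]+s*d[1],-s*d[0]+c*d[1],p[2]*1e3])
E
python3 - <<'E'
from h import *
f=dict(np.load("pics/w3.npz"))
a,b=ray(f,(308.8,44),.005)[:2],ray(f,(392,109.6),.005)[:2]
d=(a-b)/np.linalg.norm(a-b);n=np.array([-d[1],d[0]]) # left of direction head->tip
tip0=ray(f,(301.6,43.6),.005)[:2]
# lower-left image side
ax=a+n*.005;tip=ax+d*((tip0-ax)@d);print("d",d,"yaw",np.arctan2(d[1],d[0]),"tip",tip,"n",n,"headcentre",tip-d*.111,ray(f,(390,117.6),.007))
for yw in(0,np.pi):
  for nm,p in(("wood",H(-145,0,120)),("lay",H(0,-66,40))):
    j=kinematics.ik(p,down(q[2]+yw));print(nm,yw,j)
py=np.arctan2(d[1],d[0])
for s in(1,-1):print(kinematics.ik([*(tip-d*.047),.1],down(py+s*np.pi/2)))
Q=down(q[2]) if kinematics.ik(H(-145,0,120),down(q[2])) is not None else down(q[2]+np.pi)
env.close_gripper(40)
env.reach(H(-148,0,130),Q)
env.movel(H(-148,0,34),.15)
env.movel(H(-118,0,34),.1,guard=15)
r=env.movel(H(-60,0,34),.05,guard=15);s=monitor.sense();print(r,inH(s["position"]),s["contact_force"],s["clock"])
E
```

```text
d [0.5873 0.8094] yaw 0.9431136182427412 tip [ 0.5229 -0.2722] n [-0.8094  0.5873] headcentre [ 0.4577 -0.3621] [ 0.4565 -0.3599  0.007 ]
wood 0 [-0.2951  0.239   1.9181 -0.      0.9845 -0.2907]
lay 0 [-0.3331  0.6405  1.5345 -0.      0.9666 -0.3287]
wood 3.141592653589793 [-0.2951  0.239   1.9181 -0.      0.9845  2.8509]
lay 3.141592653589793 [-0.3331  0.6405  1.5345 -0.      0.9666  2.8128]
None
[-0.7599  0.5693  1.4741 -0.      1.0982 -0.1322]
True [-66.9297   0.166   33.4182] [-3.9158 -0.1447  1.3823] 7.9917
```

Run:
```python
from h import *
r=env.movel(H(-60,0,34),.03,guard=22);s=monitor.sense();print(r,inH(s["position"]),s["contact_force"])
env.hold(.2);print(inH(monitor.sense()["position"]))
env.movel(H(-150,0,34),.2);env.movel(H(-150,0,130),.2)
tip=np.array([.5229,-.2722]);d=np.array([.5873,.8094]);py=np.arctan2(d[1],d[0])
env.release()
g=tip-d*.047
Qp=down(py-np.pi/2)
env.reach([*g,.12],Qp); 
f=grab("wrist","w4");t=grab("top","top1")
print("tip px",proj(f,[[*tip,.005],[*(tip-d*.107),.005]]),monitor.sense()["clock"])
a=cv2.resize(t["frame"][150:270,270:430,::-1].copy(),None,fx=3,fy=3,interpolation=cv2.INTER_CUBIC)
u=(proj(t,[H(-79,y,56) for y in(-35,-17,17,35)])-[270,150]+.5)*3
for p in u:cv2.circle(a,tuple(map(int,p)),2,(0,255,0),-1)
b=f["frame"][:,:,::-1].copy();c=np.zeros((400,800,3),np.uint8)
b=cv2.resize(b,(480,300));c[:360,:480]=a[:360];o=np.zeros((600,800,3),np.uint8);o[:300,:480]=b;o[300:,:400]=cv2.resize(a,(400,300));cv2.imwrite("pics/c1.png",o)
```

```text
True [-67.1255   0.3834  32.8633] [-3.3107 -0.8276  2.3008]
[-67.1667   0.4169  32.7549]
tip px [[320.0611 139.0886]
 [319.5759 271.7487]] 11.675
```

View pics/c1.png

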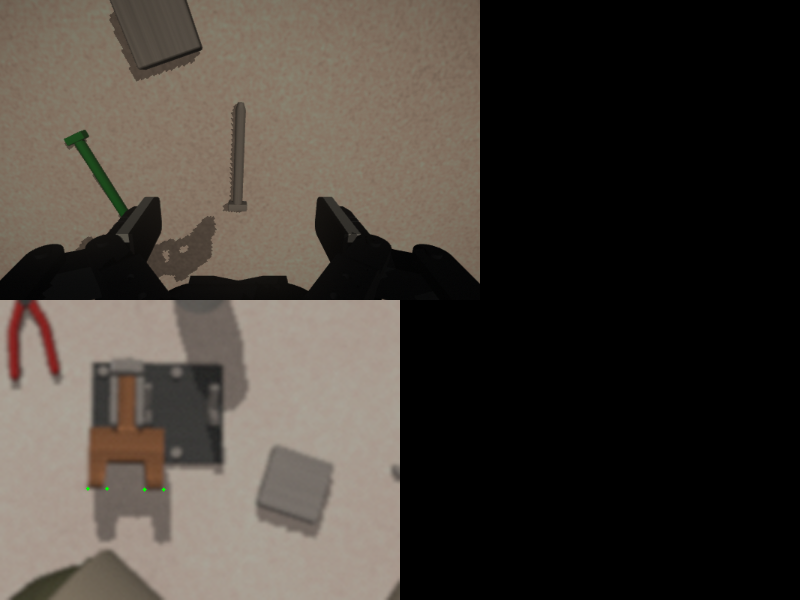

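The wood's horn ends sit on the predicted home points, so it is home. In the wrist view the long pin runs from (320,137) to (315,273), as predicted. Before descending I check that the open fingers clear the green pin.

Run:
```python
from h import *
f=dict(np.load("pics/w3.npz"));w=dict(np.load("pics/w4.npz"))
tip=np.array([.5229,-.2722]);d=np.array([.5873,.8094]);n=np.array([-d[1],d[0]]);g=tip-d*.047
for p in((237,202),(337,221)):
    x=ray(f,p,.005)[:2]-g;print("green in grip frame: along",x@d*1e3,"side",x@n*1e3)
t2=ray(w,(320,137),.006)[:2];h2=ray(w,(314.7,274),.006)[:2];e=t2-h2
print(t2,h2,np.linalg.norm(e),np.degrees(np.arctan2(e[1],e[0])),np.degrees(np.arctan2(d[1],d[0])),(t2-g)@d,(t2-g)@n,(h2-g)@n)
```

```text
green in grip frame: along 13.019092939808589 side 165.87936272632032
green in grip frame: along -86.12357215738086 side 120.18013374655715
[ 0.5238 -0.2709] [ 0.4559 -0.3577] 0.1101905532806795 51.99813173102919 54.03539086472094 0.04860100124627581 5.68131271091836e-05 0.003974117069457741
```

Run:
```python
from h import *
py=np.radians(52.7);d=np.array([np.cos(py),np.sin(py)]);tip=np.array([.5233,-.2716]);g=tip-d*.047
Q=down(py-np.pi/2)
env.reach([*g,.06],Q);r=env.movel([*g,.003],.08,guard=10);print("guard",r,monitor.sense()["position"])
env.close_gripper(60);s=monitor.sense();print(s["finger_gap"],s["gripper_force"],s["position"],s["contact_force"])
env.movel([*g,.13],.15)
env.reach(H(0,-100,130),down(q[2]));env.hold(.3)
w=grab("wrist","w5");s=monitor.sense();print(s["finger_gap"],s["clock"],inH(s["position"]))
p=s["position"];print(proj(w,[p+np.array([0,.047,.003]),p+np.array([0,.0,.003])]))
grab("side","s5")
```

```text
guard False [ 0.4951 -0.3092  0.0034]
0.08275045206797639 59.202557913959026 [ 0.495  -0.3091  0.0032] [-0.6129  0.7813  2.0842]
0.0829471463455393 15.8 [  -0.1245 -100.6968  129.9955]
[[318.9665 166.8655]
 [319.5063 271.919 ]]
```

View pics/w5.png

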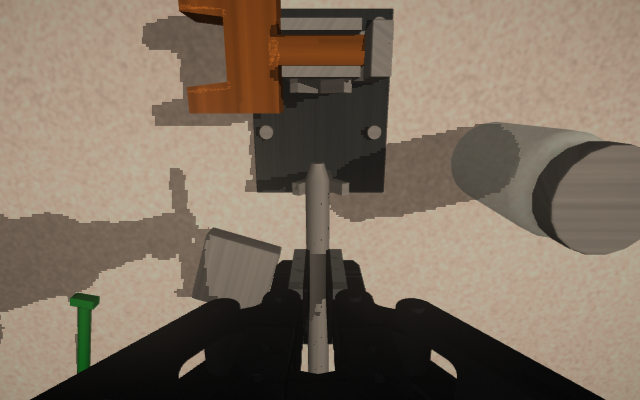

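The tip in hand is at pixel (318,164) against a predicted 167, so the grip is about 48 mm from the tip, and the pin is straight and in line with the rests. I lower it into the Vs with a force guard.

Run:
```python
from h import *
env.movel(H(0,-65.6,80),.15);env.hold(.2);e=inH(monitor.sense()["position"])-[0,-65.6,80];print("err",e)
env.movel(H(-e[0],-65.6-e[1],58),.08);env.hold(.1);print(inH(monitor.sense()["position"]))
w=grab("wrist","w6")
r=env.movel(H(-e[0],-65.6-e[1],40),.03,guard=5);s=monitor.sense();print(r,inH(s["position"]),s["contact_force"],s["ft_torque"],s["clock"])
w=grab("wrist","w7");cv2.imwrite("pics/w7c.png",cv2.resize(w["frame"][0:300,200:480,::-1],None,fx=2,fy=2))
```

```text
err [ 0.4221 -0.6375  0.8481]
[ -0.1877 -65.0643  58.3223]
True [  0.0584 -65.0206  42.2372] [ 3.7625 -0.2589  0.1176] [-0.0724 -0.6284 -0.0112] 17.7
```

View pics/w7c.png

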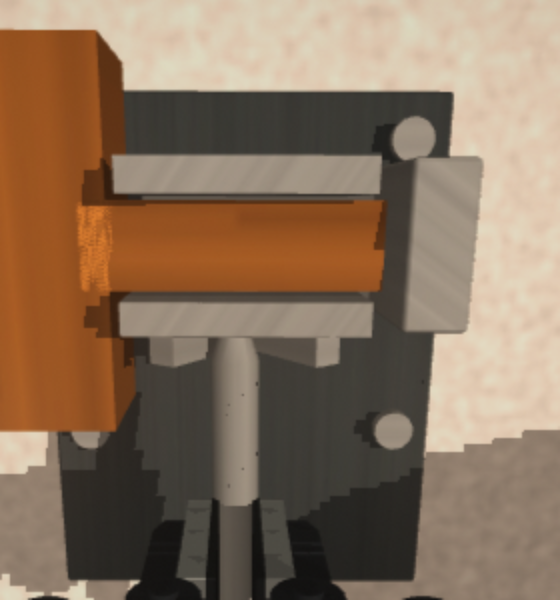

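The pin sits about 1.5–2 mm to the -x side of the V's centre, and the +x contact force agrees. I shift it and lower further.

Run:
```python
from h import *
def P():
    s=monitor.sense();return inH(s["position"]),s["contact_force"]
p,_=P();env.movel(H(p[0]+1.4,p[1]-.3,p[2]+.5),.03);print(*P())
p,_=P();r=env.movel(H(p[0],p[1],38.5),.03,guard=6);print(r,*P())
env.release();env.hold(.3)
p,_=P();w=grab("wrist","w8");t=grab("side","s8")
env.movel(H(p[0],p[1],130),.2);print(monitor.sense()["clock"])
env.close_gripper(40)
w2=grab("wrist","w9")
c=cv2.resize(w2["frame"][:,160:480,::-1],None,fx=1.45,fy=1.45)
o=np.zeros((580,800,3),np.uint8);o[:,:464]=c;o[:300,464:]=cv2.resize(t["frame"][180:250,290:368,::-1],(336,300),interpolation=cv2.INTER_CUBIC);cv2.imwrite("pics/c9.png",o)
```

```text
[  1.0074 -65.2328  42.5005] [ 0.6521 -0.3395 -0.9653]
True [  1.8048 -65.3707  39.65  ] [-0.2931  0.5452  5.5738]
19.9417
```

View pics/c9.png

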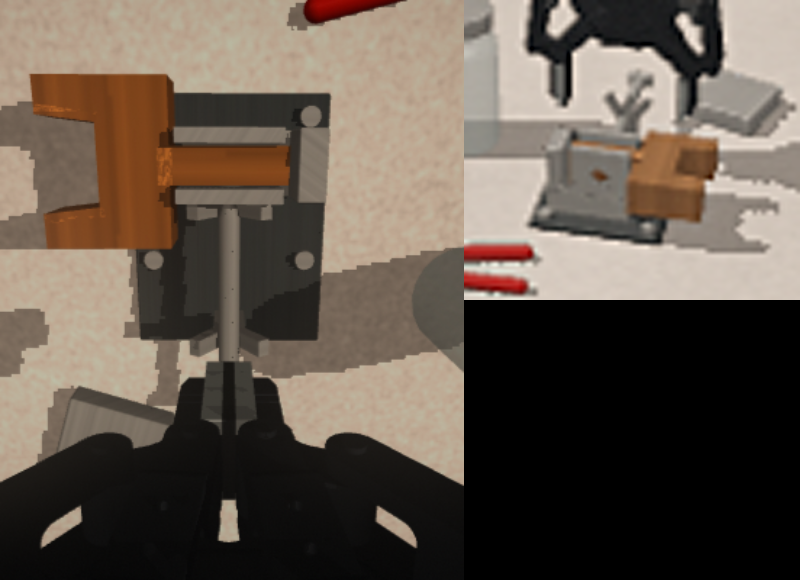

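The pin lies in both Vs with its tip at the cheek, and the fingers are clear. Now I push on the head with shut fingers.

Run:
```python
from h import *
def P():
    s=monitor.sense();return inH(s["position"]),s["contact_force"]
env.movel(H(1.5,-162,120),.2);env.movel(H(1.5,-162,32),.15,guard=8);print(*P())
r=env.movel(H(1.5,-97,32),.04,guard=10);print(r,*P(),monitor.sense()["clock"])
w=grab("wrist","w10");t=grab("side","s10")
c=cv2.resize(w["frame"][:,160:480,::-1],None,fx=1.45,fy=1.45)
o=np.zeros((580,800,3),np.uint8);o[:,:464]=c;o[:300,464:]=cv2.resize(t["frame"][180:250,290:368,::-1],(336,300),interpolation=cv2.INTER_CUBIC);cv2.imwrite("pics/c10.png",o)
```

```text
[   2.103  -161.8544   33.0024] [ 0.2867  0.6941 -0.0513]
True [   1.5807 -106.5763   31.9844] [-0.4477 -4.234   2.5162] 23.3917
```

Run:
```python
from h import *
def P():
    s=monitor.sense();return inH(s["position"]),s["contact_force"]
p,_=P();r=env.movel(H(p[0],-97,p[2]),.03,guard=20);print(r,*P());env.hold(.2);print(*P())
p,_=P();env.movel(H(p[0],-150,p[2]),.15);env.movel(H(p[0],-150,60),.15)
# re-touch: has the head stayed?
env.movel(H(1.5,-150,32),.15);r=env.movel(H(1.5,-97,32),.05,guard=8);print("retouch",r,*P())
# wood still home? compare wood pixels with the earlier home top view
p,_=P();env.movel(H(p[0],-150,p[2]),.15);env.movel(H(1.5,-150,140),.2)
env.reach([.35,-.3,.25],down(q[2]));env.hold(.3)
t=grab("top","top2");a=np.load("pics/top1.npz")["frame"]
h=lambda f:(lambda i:[(i[0].max()),i[1].min(),i[1].max()])(np.nonzero((f[190:250,295:345,0].astype(int)-f[190:250,295:345,2])>60))
print(h(a),h(t["frame"]),monitor.sense()["clock"])
```

```text
True [   1.6175 -106.634    31.9801] [-1.4369 -4.5402  2.6789]
[   1.6281 -106.627    31.9346] [-0.6606 -3.8939  3.2903]
retouch True [   1.5261 -106.6326   32.0228] [-0.6587 -4.2281  1.8266]
[np.int64(32), np.int64(12), np.int64(39)] [np.int64(31), np.int64(12), np.int64(39)] 28.4417
```

```bash
python3 -c "
from bench import job
print(job.hand_in())"
```

```text
the job is handed in; nothing more can be done
None
```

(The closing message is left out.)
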